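Build a test-sieve stack on its shaker base

TASK

Build the small sieve stack on the round shaker base from the bottom up, one part at a time: first the plain deep collecting pan, then the fine-mesh sieve, then the coarse-mesh sieve, and last the lid. Every part must sit upright and fully down in the rim of the one below it, and you must let go at the end. Leave the wash bottle, the amber bottle and the tip box where they stand.

Things in the scene. Friction and masses are not known exactly. Their poses are not given: they have to be found in the camera images.
- socket (a point): Shaker base: a low round grey foot, 96 mm across and 18 mm high, fixed to the bench, with a small control nose (44 mm wide, reaching 62 mm out from the centre, top at 21 mm) on its own -x side. On it stands a steel socket collar, 56 mm outside, 50 mm inside, its rim 30 mm above the bench. This point is the centre of the collar's open rim; z up. The recess is 12 mm deep.
- pan_mid (a point): Collecting pan: plain steel cup, 56 mm outside diameter, 50 mm inside, 60 mm high, open at the top with a smooth deep floor (51 mm below the rim). This point is on its axis half-way up, 30 mm above its underside; z up along the axis. Tapered foot (45 mm, lowest 6 mm) drops 6 mm into a 50 mm rim. Seated in the base socket, this point is 24 mm above the collar's rim. About 0.13 kg.
- fine_sieve_mid (a point): Fine sieve: steel ring, 56 mm outside diameter, 50 mm inside, 44 mm high, with a close-woven wire floor 22 mm below its rim (wires every 2.5 mm, looks an even grey). This point is on its axis half-way up, 22 mm above its underside; z up. Tapered foot (45 mm, lowest 6 mm) drops 6 mm into a 50 mm rim. Seated on the pan, this point is 46 mm above the pan's point. About 0.12 kg.
- coarse_sieve_mid (a point): Coarse sieve: the same steel ring (56 mm outside, 50 mm inside, 44 mm high) with a wide wire grid 22 mm below its rim (wires 11 mm apart with dark squares between). This point is on its axis half-way up, 22 mm above its underside; z up. Tapered foot (45 mm, lowest 6 mm) drops 6 mm into a 50 mm rim. Seated on the fine sieve, this point is 38 mm above the fine sieve's point. About 0.12 kg.
- lid_knob (a point): Lid: steel disc, 56 mm across, top 12 mm above its underside, with an upright black round knob, 22 mm diameter, 18 to 46 mm above the underside. This point is on the knob's axis, 36 mm above the underside, 10 mm below its top; z up. Tapered foot (45 mm, lowest 6 mm) drops 6 mm into a 50 mm rim. Seated on the coarse sieve, this point is 52 mm above the coarse sieve's point. About 0.10 kg.
- wash_bottle_mid (a point): White wash bottle with a red bent spout, 108x67x215 mm, standing at the back; point on it 100 mm above the bench. Leave alone.
- amber_bottle_mid (a point): Amber glass bottle with a black cap, 60 mm across, 122 mm high, standing at the back left; point 60 mm up on its axis. Leave alone.
- tip_box_mid (a point): Pipette tip box, blue with a clear lid, 86x116x73 mm, standing at the left; point 36 mm above its underside. Leave alone.
Things that resemble listed ones, but are neither listed nor needed, are in the scene too. Leave any turquoise look-alike of the part that bears pan_mid alone. What is shaped like the part that bears coarse_sieve_mid but blue is not meant.

How it is judged:
On the way, in this order (a step that is already met when the one before it is completed fails the run):
1. the collecting pan is seated in the socket of the shaker base (horizontal distance between pan_mid and socket below 0.006 m and z of pan_mid in the frame of socket between 0.02 and 0.027 m and angle between pan_mid's own z axis and vertical below 0.06 rad), for 0.2 s.
2. the fine sieve is seated on the pan (horizontal distance between fine_sieve_mid and pan_mid below 0.006 m and z of fine_sieve_mid in the frame of pan_mid between 0.042 and 0.049 m and angle between fine_sieve_mid's own z axis and vertical below 0.06 rad), for 0.2 s.
3. the coarse sieve is seated on the fine sieve (horizontal distance between coarse_sieve_mid and fine_sieve_mid below 0.006 m and z of coarse_sieve_mid in the frame of fine_sieve_mid between 0.034 and 0.041 m and angle between coarse_sieve_mid's own z axis and vertical below 0.06 rad), for 0.2 s.
4. the lid is seated on the coarse sieve (horizontal distance between lid_knob and coarse_sieve_mid below 0.006 m and z of lid_knob in the frame of coarse_sieve_mid between 0.048 and 0.055 m and angle between lid_knob's own z axis and vertical below 0.06 rad), for 0.2 s.
At the end, for the whole second after the job is handed in: Pan in the base socket, fine sieve on the pan, coarse sieve on the fine sieve, lid on the coarse sieve: each within 6 mm of the axis of the part below, fully seated (height within -4 / +3 mm of nominal), upright within 0.06 rad, at rest and released (all of step 1 and all of step 2 and all of step 3 and all of step 4 and linear speed of each of pan, fine_sieve, coarse_sieve, lid below 0.02 m/s and contact force between each of pan, fine_sieve, coarse_sieve, lid and the fingers below 0.1 N); the robot touches nothing.
It fails at once if a bystander (wash bottle, amber bottle, tip box) is moved more than 25 mm or tipped (distance of any of wash_bottle_mid, amber_bottle_mid, tip_box_mid from where it was at the start of the episode above 0.025 m or angle between any of wash_bottle_mid, amber_bottle_mid, tip_box_mid's own z axis and vertical above 0.4 rad).
It also fails if it takes over 104 s, if anything falls off the work surface, if the arm or the gripper's body presses on something with over 40 N, if the wrist force passes 120 N, or if a joint passes its speed limit or range.

ROBOT

A 6-joint arm with a two-finger parallel gripper is mounted at the origin on a cart in front of the work surface, level with it; the furniture and walls round the work are solid. World frame = base frame: x ahead of the robot, y to its left, z up, the work surface at z = 0. Lengths are in m, angles in rad, forces in N, time in s.
With the tool pointing down it reaches from about 0.3 to 0.875 m from the base axis. Payload 6.4 kg.
Tool frame: the origin (TCP) lies at the very end of the fingers, on their centre line; the grasp point (between the pads) lies 19 mm behind it; z points along the fingers, y is the direction in which the jaws open and shut (so a half turn about z gives the same grasp; the last joint's range is limited). The gripper opens to 88 mm and grips with 3 to 60 N. Pads are 18 mm wide; open, the fingers measure 123 mm over their backs; the gripper's body (75 mm by 187 mm) begins 45 mm behind the grasp point.
Start: joints at [0.987, 0.181, 1.607, -0, 1.354, -0.206], TCP at [0.212, 0.534, 0.239] pointing down, gripper open.
Joint ranges: [-2.99, 2.99], [-0.89, 2.07], [0.3, 2.58], [-1.14, 4.28], [0, 2.63], [-3.12, 3.12]. Speed limits (rad/s): [2.57, 2.57, 3.01, 3.14, 3.14, 3.14].

INTERFACE

Orientations are given as [roll, pitch, yaw] about the fixed x, y, z axes, in that order (R = Rz(yaw) Ry(pitch) Rx(roll)).
In Python, from bench import monitor, capture, bot gives the robot as it stands.
- The arm moves only by the tool arm_command, never from a script. Its argument "rows" is a list of rows, each an object of numbers: "tx", "ty", "tz": the shift along the tool's x, y, z in mm; "yaw": the turn about the tool's z in rad. In form: [{"tx": .., "ty": .., "tz": .., "yaw": ..}, ...]. A call has 1 to 12 rows; each row shifts and turns the commanded pose from where the row before left it, along the tool's axes as they then stand; what a row does not reach is not made up. A row lasts 1/12 s, in which the tool goes at most 41.7 mm and 7.16 degrees, less where a joint would pass 70% of its speed; a pose out of reach is approached as far as the arm can. A call with a gripper value outside its range is refused whole. "fingers" is the gripper's target within -1 to 1 (fully open at 1, half-way at 0, shut at -1), set as the call begins (left out, the last holds). The fingers move at their own pace and stop on an object; "grip_force" is the grip in N (left out, the last holds). Time passes only in rows, so rows that do not move let the fingers close. It gives the time, the measured TCP pose, the force and the opening at its end, in the units of the state.
- monitor.state(): the state, without advancing time (a new reading comes with each control period).
- capture(name): name is "scene" or "top" or "wrist"; returns a dict with "color" (400x640x3 uint8, red, green, blue), "depth" (400x640 float32, m along the optical axis (not along the pixel's ray), 0 where there is no reading), "fov_y" (degrees; the focal length in pixels is half the picture's height over the tangent of half this angle, whatever the lens; pixels are square), "cx", "cy" (the principal point, pixels), "T" (4x4, takes a point from camera to world coordinates); the wrist camera has in their place "T_tool_cam" (4x4, takes a point from camera to tool coordinates, whose origin is the TCP and whose axes are the flange's). Camera axes: x right, y down, z forward; pixel columns grow to the right and rows downward; lengths in m; the calibration is good to about 2 mm. The wrist camera is an equidistant fisheye: a pixel r from the principal point sees the ray r / f radians off the axis. A picture is of the moment at which its call begins: read the wrist's pose just before it.
- bot.job_done(): hands the job in, once; it reports no verdict.
The state is a dict: "time": time; "joints": joint angles; "dq": joint speeds; "tau": joint torques, N m; "ee_pos": TCP position; "tcp_rot": TCP orientation; "ft_force": force on the tool from outside, world axes, zero at the start; "wrist_torque": the same for the moment, N m; "finger_gap": finger opening in m.
Only numpy, scipy, OpenCV 4.12 (cv2) and the standard library are available. Lean on these libraries where they do the work, as an engineer would, in place of code of your own. Each camera call takes 0.05 s, during which the arm holds its last target. There are 200 camera calls.

## Working session

There is one attempt and no reset: what is moved stays moved. The work goes in short steps, Python scripts to look and compute and a tool call to move; the robot and the scene stay as the last step left them, time stands still between calls to the robot, and variables do not carry over. Pictures are saved under pics/ and viewed, about 12 in all and at most 16, crops included, and the job is handed in when it is done.

Besides the shell and the picture viewer there is one more tool, called after ">>>" as name(argument=value, ...), one argument or row to a line, values as JSON. arm_command: Moves the arm, as the interface text tells. Its arguments: {"type":"object","properties":{"rows":{"type":"array"},"fingers":{"type":"number"},"grip_force":{"type":"number"}},"required":["rows"]}

```bash
mkdir -p pics; ls
python3 - <<'E'
from bench import monitor, capture, bot
import cv2, numpy as np
for n in ("top","scene"):
    c=capture(n); np.savez(f"{n}0.npz",**c)
    cv2.imwrite(f"pics/{n}0.png",cv2.cvtColor(c["color"],cv2.COLOR_RGB2BGR))
    print(n,c["fov_y"],c["cx"],c["cy"],np.round(c["T"],3).tolist())
s=monitor.state();print(s)
E
```

```text
pics
top 53.96823982559565 323.0377274675099 194.99378984576555 [[-0.009, -0.99, 0.143, 0.386], [-1.0, 0.012, 0.022, 0.081], [-0.023, -0.143, -0.989, 1.14], [0.0, 0.0, 0.0, 1.0]]
scene 46.34375009981868 319.5788757823121 192.17656016314174 [[0.883, -0.202, 0.424, -0.102], [-0.469, -0.413, 0.781, -1.107], [0.017, -0.888, -0.459, 0.773], [0.0, 0.0, 0.0, 1.0]]
{'time': 0.1, 'joints': array([ 9.86692705e-01,  1.81450133e-01,  1.60782605e+00,  1.01982287e-06,
        1.35379149e+00, -2.06280136e-01]), 'dq': array([-0.00052899, -0.00114719, -0.00220752,  0.00023314,  0.00023529,
        0.00060106]), 'tau': array([-4.04046614e-04, -4.34821129e+01, -3.42695010e+01,  7.02909543e-02,
        3.39978759e-02, -5.88574130e-05]), 'ee_pos': array([0.21184133, 0.53408068, 0.23794918]), 'tcp_rot': array([-3.14014910e+00, -3.03089247e-04,  2.76376873e+00]), 'ft_force': array([ 0.2238157 , -0.56334897, -0.3206363 ]), 'wrist_torque': array([ 0.03809272, -0.0016496 ,  0.00543045]), 'finger_gap': 0.08864520878336717}
```

View pics/top0.png

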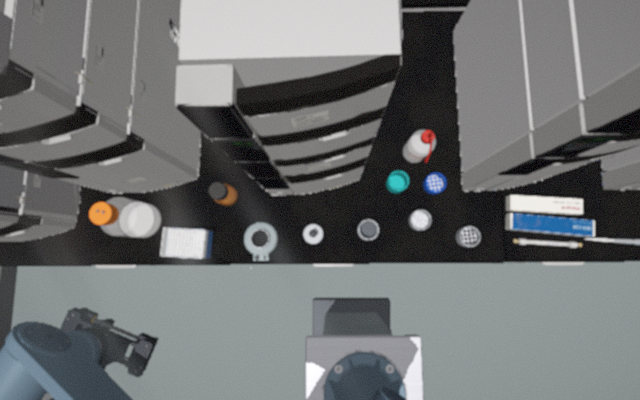

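View pics/scene0.png

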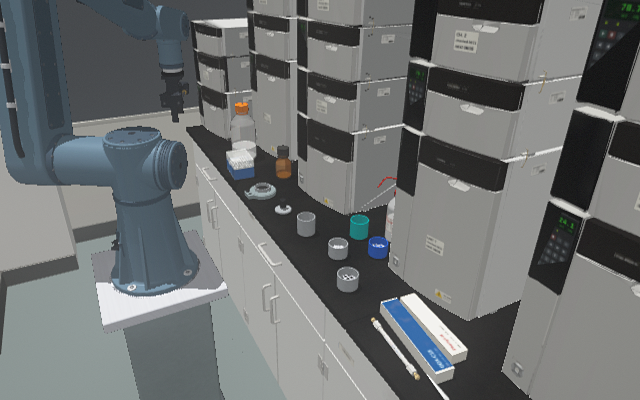

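The top view shows, left to right:
- shaker base (261,239)
- lid with knob (313,234)
- plain cup (368,230)
- even-grey ring (420,219)
- wide-grid ring (468,237)
- turquoise cup (398,181) and blue ring (436,183), which are the look-alikes

Next I'll take an enlarged crop to confirm these, and estimate metric positions.

```bash
cat > h.py <<'E'
import numpy as np, cv2
def f(c): return 200/np.tan(np.radians(c["fov_y"])/2)
def ray(c,u,v):
    d=np.array([(u-c["cx"])/f(c),(v-c["cy"])/f(c),1.0]); return c["T"][:3,:3]@d
def plane(c,u,v,z):
    d=ray(c,u,v);o=c["T"][:3,3]; return o+d*(z-o[2])/d[2]
def cloud(c):
    v,u=np.mgrid[0:400,0:640];d=c["depth"].astype(float)
    P=np.stack([(u-c["cx"])/f(c)*d,(v-c["cy"])/f(c)*d,d],-1)
    return P@c["T"][:3,:3].T+c["T"][:3,3]
E
python3 - <<'E'
from h import *
c=dict(np.load("top0.npz")); P=cloud(c)
for n,u,v,h in [("socket",261,239,.03),("lid",313,234,.012),("pan",368,230,.06),("fine",420,219,.044),("coarse",468,237,.044),("turq",398,181,.06),("blue",436,183,.044),("amber",222,194,.122),("box",186,242,.073),("wash",420,146,.215)]:
    w=P[v-20:v+21,u-26:u+27].reshape(-1,3); m=(w[:,2]>h-.012)&(w[:,2]<h+.012)
    q=w[m]; q=q[np.hypot(*(q-plane(c,u,v,h))[:,:2].T)<.045]
    if len(q)<5: print(n,len(q),w[:,2].max());continue
    (x,y),r=cv2.minEnclosingCircle(q[:,:2].astype(np.float32))
    print(n,len(q),"circ",np.round([x,y,r],4),"ray",np.round(plane(c,u,v,h)[:2],4),"z",np.round(np.percentile(q[:,2],[5,50,95]),4))
cv2.imwrite("pics/crop.png",cv2.resize(cv2.cvtColor(c["color"],cv2.COLOR_RGB2BGR)[160:265,235:495],None,fx=3,fy=3,interpolation=cv2.INTER_CUBIC))
E
```

```text
socket 475 circ [0.4231 0.2821 0.0448] ray [0.4233 0.282 ] z [0.0182 0.02   0.031 ]
lid 486 circ [0.4367 0.136  0.0449] ray [0.4368 0.136 ] z [0.0004 0.0053 0.0149]
pan 80 circ [ 0.4475 -0.0188  0.028 ] ray [ 0.444  -0.0169] z [0.0521 0.0598 0.0637]
fine 99 circ [ 0.4738 -0.1663  0.0283] ray [ 0.474  -0.1633] z [0.0337 0.0436 0.0465]
coarse 121 circ [ 0.4277 -0.2981  0.0287] ray [ 0.423  -0.2925] z [0.0331 0.0427 0.0473]
turq 95 circ [ 0.5825 -0.1057  0.028 ] ray [ 0.5791 -0.1035] z [0.0503 0.0591 0.0636]
blue 111 circ [ 0.579  -0.2127  0.0287] ray [ 0.5749 -0.2125] z [0.0339 0.0428 0.0469]
amber 235 circ [0.5506 0.3835 0.0231] ray [0.5391 0.3702] z [0.1173 0.1208 0.1236]
box 797 circ [0.4157 0.4789 0.045 ] ray [0.4157 0.4789] z [0.0693 0.0728 0.076 ]
wash 44 circ [ 0.6426 -0.1584  0.0267] ray [ 0.6363 -0.1328] z [0.2049 0.2104 0.2152]
```

View pics/crop.png

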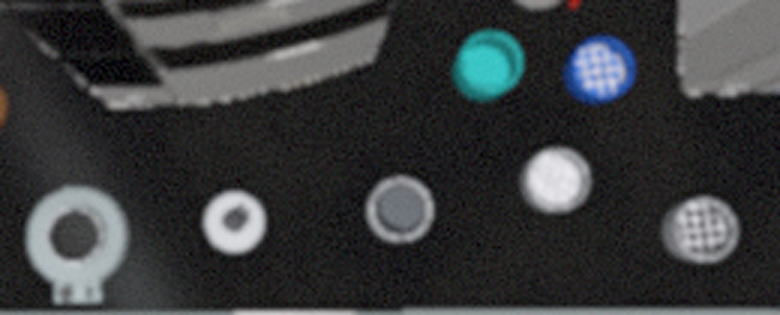

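The crop confirms the choices, giving pixels in the top view:
- **Pan:** the plain steel cup with a smooth dark floor at (368,230). The turquoise cup at (398,181) is the look-alike.
- **Fine sieve:** the ring with an even light floor at (420,219).
- **Coarse sieve:** the steel ring with a dark-squared grid at (468,237). The blue one at (436,183) is not meant.
- **Lid:** the disc with a knob at (313,234).
- **Socket:** the collar at (261,239).

Now I'll move above the pan with the jaws along world y.

>>> arm_command(
  rows=[
    {"yaw": -0.0945},
    {"yaw": -0.0945},
    {"yaw": -0.0945},
    {"yaw": -0.0945},
    {"tx": -14.7, "ty": -34.6},
    {"tx": -14.7, "ty": -34.6},
    {"tx": -14.7, "ty": -34.6},
    {"tx": -14.7, "ty": -34.6},
    {"tx": -14.7, "ty": -34.6},
    {"tx": -14.7, "ty": -34.6},
    {"tx": -14.7, "ty": -34.6},
    {"tx": -14.7, "ty": -34.6},
  ],
  fingers=1,
  grip_force=20,
)

```text
invalid input
```

>>> arm_command(
  rows=[
    {"tx": -14.7, "ty": -34.6},
    {"tx": -14.7, "ty": -34.6},
    {"tx": -14.7, "ty": -34.6},
    {"tx": -14.7, "ty": -34.6},
    {"tx": -14.7, "ty": -34.6},
    {"tx": -14.7, "ty": -34.6},
    {"tx": -14.7, "ty": -34.6},
    {"tx": -14.7, "ty": -34.6},
    {"tz": 20},
    {"tz": 20},
    {},
    {},
  ],
)

```text
invalid input
```

```bash
cat >> h.py <<'E'
from scipy.spatial.transform import Rotation as Ro
def wrist(name):
    from bench import monitor, capture
    s=monitor.state(); c=capture("wrist")
    Tt=np.eye(4);Tt[:3,:3]=Ro.from_euler("xyz",s["tcp_rot"]).as_matrix();Tt[:3,3]=s["ee_pos"]
    c["T"]=Tt@c["T_tool_cam"]; np.savez(name+".npz",**c)
    cv2.imwrite(f"pics/{name}.png",cv2.cvtColor(c["color"],cv2.COLOR_RGB2BGR))
    print("t",round(s["time"],2),"tcp",np.round(s["ee_pos"],4),np.round(s["tcp_rot"],4),"gap",round(s["finger_gap"],4),"F",np.round(s["ft_force"],1))
    return c
def wcloud(c):
    v,u=np.mgrid[0:400,0:640];x=u-c["cx"];y=v-c["cy"];r=np.hypot(x,y)+1e-9;th=r/f(c)
    d=c["depth"].astype(float);t=np.tan(np.minimum(th,1.45))
    P=np.stack([x/r*t*d,y/r*t*d,d],-1); P[(d<=0)|(th>1.4)]=np.nan
    return P@c["T"][:3,:3].T+c["T"][:3,3]
def rim(P,xy,h,R=.028,tol=.004,win=.05):
    "centre of ring/disc whose top is at height h near xy"
    q=P.reshape(-1,3); q=q[np.isfinite(q).all(1)]
    q=q[(abs(q[:,2]-h)<tol)&(np.hypot(q[:,0]-xy[0],q[:,1]-xy[1])<win)]
    (x,y),r=cv2.minEnclosingCircle(q[:,:2].astype(np.float32))
    lo,hi=np.percentile(q[:,:2],[1,99],axis=0)
    return len(q),np.round([x,y,r],4),np.round((lo+hi)/2,4),np.round(hi-lo,4),np.round(np.median(q[:,2]),4)
E
python3 - <<'E'
from h import *
c=wrist("w1"); print(c["fov_y"],c["cx"],c["cy"],np.round(c["T_tool_cam"],3).tolist())
P=wcloud(c)
for n,xy,h in [("pan",(.4475,-.0188),.06),("fine",(.4738,-.1663),.044),("lid",(.4367,.136),.012),("sock",(.423,.282),.03)]:
    try: print(n,*rim(P,xy,h))
    except Exception as e: print(n,"none")
E
```

```text
t 0.1 tcp [0.2118 0.5341 0.2379] [-3.1401e+00 -3.0000e-04  2.7638e+00] gap 0.0886 F [ 0.2 -0.6 -0.3]
65.70646984690485 321.61259295866796 197.05200330947375 [[-0.001, -0.956, -0.293, 0.076], [1.0, -0.001, -0.001, 0.001], [0.0, -0.293, 0.956, -0.146], [0.0, 0.0, 0.0, 1.0]]
pan none
fine none
lid none
sock 168 [0.4239 0.2887 0.0287] [0.4205 0.2889] [0.049  0.0554] 0.0299
```

View pics/w1.png

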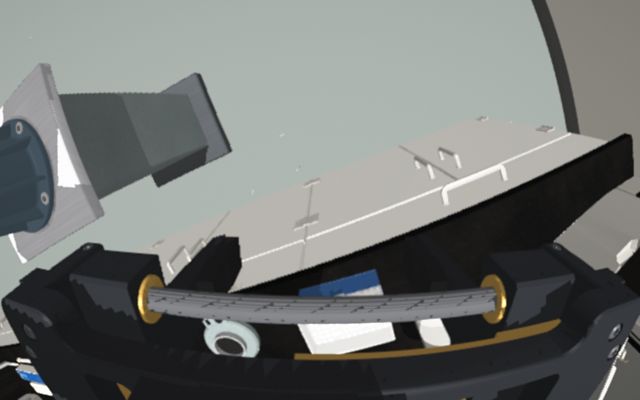

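The gripper frames the wrist view, and the collar shows at about (231,342). The commands were refused, so I'll give every row all its keys.

>>> arm_command(
  rows=[
    {"tx": 0, "ty": 0, "tz": 0, "yaw": -0.0945},
    {"tx": 0, "ty": 0, "tz": 0, "yaw": -0.0945},
    {"tx": 0, "ty": 0, "tz": 0, "yaw": -0.0945},
    {"tx": 0, "ty": 0, "tz": 0, "yaw": -0.0945},
    {"tx": -14.7, "ty": -34.6, "tz": 0, "yaw": 0},
    {"tx": -14.7, "ty": -34.6, "tz": 0, "yaw": 0},
    {"tx": -14.7, "ty": -34.6, "tz": 0, "yaw": 0},
    {"tx": -14.7, "ty": -34.6, "tz": 0, "yaw": 0},
    {"tx": -14.7, "ty": -34.6, "tz": 0, "yaw": 0},
    {"tx": -14.7, "ty": -34.6, "tz": 0, "yaw": 0},
    {"tx": -14.7, "ty": -34.6, "tz": 0, "yaw": 0},
    {"tx": -14.7, "ty": -34.6, "tz": 0, "yaw": 0},
  ],
  fingers=1,
  grip_force=20,
)

```text
time: 1.15
ee_pos: [0.3298, 0.2561, 0.2386]
tcp_rot: [3.142, 0.0, -3.141]
ft_force: [1.1, 0.7, 0.6]
finger_gap: 0.0883
```

>>> arm_command(
  rows=[
    {"tx": -14.7, "ty": -34.3, "tz": 0, "yaw": 0},
    {"tx": -14.7, "ty": -34.3, "tz": 0, "yaw": 0},
    {"tx": -14.7, "ty": -34.3, "tz": 0, "yaw": 0},
    {"tx": -14.7, "ty": -34.3, "tz": 0, "yaw": 0},
    {"tx": -14.7, "ty": -34.3, "tz": 0, "yaw": 0},
    {"tx": -14.7, "ty": -34.3, "tz": 0, "yaw": 0},
    {"tx": -14.7, "ty": -34.3, "tz": 0, "yaw": 0},
    {"tx": -14.7, "ty": -34.3, "tz": 0, "yaw": 0},
    {"tx": 0, "ty": 0, "tz": 20, "yaw": 0},
    {"tx": 0, "ty": 0, "tz": 20, "yaw": 0},
    {"tx": 0, "ty": 0, "tz": 0, "yaw": 0},
    {"tx": 0, "ty": 0, "tz": 0, "yaw": 0},
  ],
)

```text
time: 2.15
ee_pos: [0.4464, -0.0165, 0.1979]
tcp_rot: [3.141, -0.003, 3.141]
ft_force: [0.1, 0.5, 0.4]
finger_gap: 0.0881
```

Run:
```python
from h import *
c=wrist("w2")
P=wcloud(c)
for n,xy,h in [("pan",(.4475,-.0188),.06),("fine",(.4738,-.1663),.044),("lid",(.4367,.136),.012),("sock",(.423,.282),.03)]:
    try: print(n,*rim(P,xy,h))
    except Exception as e: print(n,"none")
```

```text
t 2.15 tcp [ 0.4464 -0.0165  0.1979] [ 3.1406e+00 -3.0000e-03  3.1415e+00] gap 0.0881 F [0.1 0.5 0.4]
pan 622 [ 0.4446 -0.0165  0.0283] [ 0.4444 -0.0166] [0.0545 0.0541] 0.0602
fine 476 [ 0.4715 -0.1641  0.0286] [ 0.4711 -0.1635] [0.0547 0.0539] 0.044
lid 1134 [0.4364 0.1371 0.0285] [0.4364 0.1363] [0.0527 0.0512] 0.0123
sock 339 [0.4244 0.2878 0.029 ] [0.4246 0.2874] [0.0543 0.0549] 0.0296
```

View pics/w2.png

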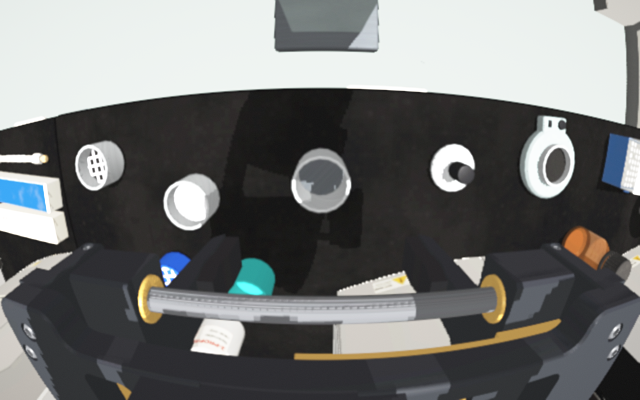

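The wrist view shows the pan centred at (321,181), the fine sieve at (192,202), the coarse sieve at (98,165), the lid at (453,168) and the collar at (550,163). Depth agrees with these. Next I'll descend and grip the pan.

>>> arm_command(
  rows=[
    {"tx": 1.8, "ty": 0, "tz": 30, "yaw": 0},
    {"tx": 0, "ty": 0, "tz": 30, "yaw": 0},
    {"tx": 0, "ty": 0, "tz": 30, "yaw": 0},
    {"tx": 0, "ty": 0, "tz": 30, "yaw": 0},
    {"tx": 0, "ty": 0, "tz": 25, "yaw": 0},
    {"tx": 0, "ty": 0, "tz": 18, "yaw": 0},
    {"tx": 0, "ty": 0, "tz": 10, "yaw": 0},
    {"tx": 0, "ty": 0, "tz": 8, "yaw": 0},
    {"tx": 0, "ty": 0, "tz": 5, "yaw": 0},
    {"tx": 0, "ty": 0, "tz": 0, "yaw": 0},
  ],
)

```text
time: 3.03
ee_pos: [0.4461, -0.0166, 0.0129]
tcp_rot: [-3.141, 0.0, -3.141]
ft_force: [-0.0, -0.1, -0.6]
finger_gap: 0.088
```

>>> arm_command(
  rows=[
    {"tx": 0, "ty": 0, "tz": 0, "yaw": 0},
    {"tx": 0, "ty": 0, "tz": 0, "yaw": 0},
    {"tx": 0, "ty": 0, "tz": 0, "yaw": 0},
    {"tx": 0, "ty": 0, "tz": 0, "yaw": 0},
    {"tx": 0, "ty": 0, "tz": 0, "yaw": 0},
    {"tx": 0, "ty": 0, "tz": 0, "yaw": 0},
    {"tx": 0, "ty": 0, "tz": 0, "yaw": 0},
    {"tx": 0, "ty": 0, "tz": 0, "yaw": 0},
    {"tx": 0, "ty": 0, "tz": 0, "yaw": 0},
    {"tx": 0, "ty": 0, "tz": 0, "yaw": 0},
  ],
  fingers=-1,
  grip_force=20,
)

```text
time: 3.87
ee_pos: [0.446, -0.0168, 0.0131]
tcp_rot: [-3.141, 0.001, -3.141]
ft_force: [-1.0, -0.5, 5.5]
finger_gap: 0.0559
```

>>> arm_command(
  rows=[
    {"tx": 0, "ty": 0, "tz": -15, "yaw": 0},
    {"tx": 0, "ty": 0, "tz": -30, "yaw": 0},
    {"tx": 0, "ty": 0, "tz": -35, "yaw": 0},
    {"tx": 0, "ty": 0, "tz": -30, "yaw": 0},
    {"tx": 0, "ty": 10, "tz": 0, "yaw": 0},
    {"tx": 2, "ty": 24, "tz": 0, "yaw": 0},
    {"tx": 3, "ty": 30, "tz": 0, "yaw": 0},
    {"tx": 3, "ty": 30, "tz": 0, "yaw": 0},
    {"tx": 3, "ty": 30, "tz": 0, "yaw": 0},
    {"tx": 3, "ty": 30, "tz": 0, "yaw": 0},
    {"tx": 3, "ty": 30, "tz": 0, "yaw": 0},
    {"tx": 3, "ty": 30, "tz": 0, "yaw": 0},
  ],
)

```text
time: 4.87
ee_pos: [0.4242, 0.1989, 0.1215]
tcp_rot: [-3.141, -0.002, -3.141]
ft_force: [0.7, -0.2, -1.8]
finger_gap: 0.0561
```

>>> arm_command(
  rows=[
    {"tx": 0, "ty": 30, "tz": 0, "yaw": 0},
    {"tx": 0, "ty": 30, "tz": 0, "yaw": 0},
    {"tx": 0, "ty": 18, "tz": 0, "yaw": 0},
    {"tx": 0, "ty": 10, "tz": 0, "yaw": 0},
    {"tx": 0, "ty": 0, "tz": 0, "yaw": 0},
    {"tx": 0, "ty": 0, "tz": 0, "yaw": 0},
  ],
)

```text
time: 5.37
ee_pos: [0.4248, 0.285, 0.1218]
tcp_rot: [-3.141, -0.002, -3.14]
ft_force: [-0.0, 0.4, -1.4]
finger_gap: 0.0557
```

Run:
```python
from h import *
c=wrist("w3")
P=wcloud(c)
q=P.reshape(-1,3);m=np.isfinite(q).all(1)&(np.hypot(q[:,0]-.424,q[:,1]-.288)<.09)
print(np.histogram(q[m][:,2],bins=np.arange(-.005,.25,.01)))
for n,xy,h in [("sock",(.424,.287),.03),("foot",(.424,.287),.018)]:
    print(n,*rim(P,xy,h,win=.06))
print("pan",*rim(P,(.424,.285),.18-.0,tol=.01))
print("pan2",*rim(P,(.424,.285),.175,tol=.01))
```

```text
t 5.37 tcp [0.4248 0.285  0.1218] [-3.1406e+00 -1.6000e-03 -3.1403e+00] gap 0.0557 F [-0.   0.4 -1.4]
(array([12520,   181,  6593,   483,     0,     0,     0,     0,     0,
           0,     0,     2,  3463,  1922,  1830,  2127,  3319,  4273,
         457,  3287, 15344, 14529, 12079, 22093,     0]), array([-0.005,  0.005,  0.015,  0.025,  0.035,  0.045,  0.055,  0.065,
        0.075,  0.085,  0.095,  0.105,  0.115,  0.125,  0.135,  0.145,
        0.155,  0.165,  0.175,  0.185,  0.195,  0.205,  0.215,  0.225,
        0.235,  0.245]))
sock 466 [0.4238 0.2883 0.0283] [0.4138 0.2887] [0.0344 0.0542] 0.0302
foot 6413 [0.4152 0.2887 0.0525] [0.4042 0.2882] [0.0761 0.0891] 0.0185
pan 1260 [0.414  0.2858 0.0444] [0.4175 0.2859] [0.0382 0.0847] 0.1798
pan2 4730 [0.4157 0.2858 0.0458] [0.423  0.2859] [0.0538 0.0847] 0.1687
```

View pics/w3.png

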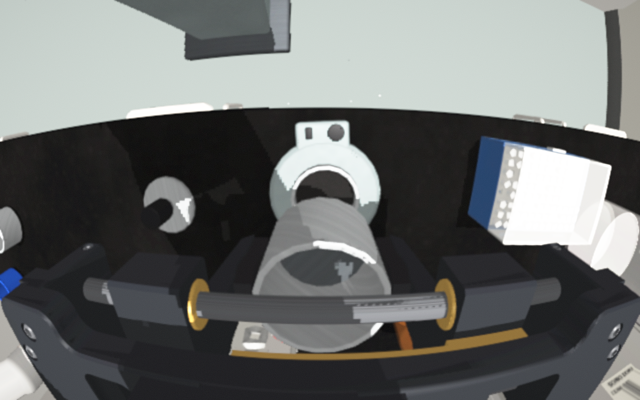

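The view shows the held pan upright at about (322,275), above the collar at (326,180). Next, fixed-radius circle fits for the held pan and the collar.

```bash
cat >> h.py <<'E'
from scipy.optimize import least_squares
def cyl(P,xy,z0,z1,R=.028,half=.02,side=-1):
    "centre of a vertical cylinder of radius R from its camera-facing wall"
    q=P.reshape(-1,3);q=q[np.isfinite(q).all(1)]
    q=q[(q[:,2]>z0)&(q[:,2]<z1)&(abs(q[:,1]-xy[1])<half)&(abs(np.hypot(q[:,0]-xy[0],q[:,1]-xy[1])-R)<.007)&(q[:,0]<xy[0])]
    r=least_squares(lambda p:np.hypot(q[:,0]-p[0],q[:,1]-p[1])-R,xy,loss="soft_l1",f_scale=.001)
    return len(q),np.round(r.x,4),round(float(np.sqrt(np.mean(r.fun**2))),5)
E
python3 - <<'E'
from h import *
P=wcloud(dict(np.load("w3.npz")))
for z in (.118,.13,.145): print("pan",cyl(P,(.4238,.2855),z,z+.013))
print("sock",cyl(P,(.4238,.2885),.021,.029), rim(P,(.4238,.2885),.03,tol=.0025,win=.035))
E
```

```text
pan (613, array([0.424 , 0.2858]), 0.00027)
pan (771, array([0.4241, 0.2858]), 0.00026)
pan (1043, array([0.4241, 0.2858]), 0.00027)
sock (85, array([0.4246, 0.2882]), 0.00077) (448, array([0.4238, 0.2883, 0.0283]), array([0.4139, 0.2887]), array([0.0344, 0.0542]), np.float64(0.0302))
```

The pan needs a shift of only +2.5 mm in y. I'll lower it.

>>> arm_command(
  rows=[
    {"tx": 0, "ty": 2.5, "tz": 0, "yaw": 0},
    {"tx": 0, "ty": 0, "tz": 20, "yaw": 0},
    {"tx": 0, "ty": 0, "tz": 25, "yaw": 0},
    {"tx": 0, "ty": 0, "tz": 18, "yaw": 0},
    {"tx": 0, "ty": 0, "tz": 8, "yaw": 0},
    {"tx": 0, "ty": 0, "tz": 4, "yaw": 0},
    {"tx": 0, "ty": 0, "tz": 4, "yaw": 0},
    {"tx": 0, "ty": 0, "tz": 3, "yaw": 0},
    {"tx": 0, "ty": 0, "tz": 2, "yaw": 0},
    {"tx": 0, "ty": 0, "tz": 1, "yaw": 0},
    {"tx": 0, "ty": 0, "tz": 0, "yaw": 0},
  ],
)

```text
time: 6.33
ee_pos: [0.4258, 0.288, 0.0381]
tcp_rot: [3.141, 0.001, -3.141]
ft_force: [-0.4, -1.0, -1.2]
finger_gap: 0.056
```

>>> arm_command(
  rows=[
    {"tx": 0, "ty": 0, "tz": 1, "yaw": 0},
    {"tx": 0, "ty": 0, "tz": 0.5, "yaw": 0},
    {"tx": 0, "ty": 0, "tz": 0, "yaw": 0},
    {"tx": 0, "ty": 0, "tz": 0, "yaw": 0},
  ],
)

```text
time: 6.67
ee_pos: [0.426, 0.2881, 0.0371]
tcp_rot: [3.141, 0.001, -3.141]
ft_force: [-2.1, -0.9, 4.9]
finger_gap: 0.056
```

>>> arm_command(
  rows=[
    {"tx": 0, "ty": 0, "tz": 0, "yaw": 0},
    {"tx": 0, "ty": 0, "tz": 0, "yaw": 0},
    {"tx": 0, "ty": 0, "tz": 0, "yaw": 0},
    {"tx": 0, "ty": 0, "tz": 0, "yaw": 0},
    {"tx": 0, "ty": 0, "tz": 0, "yaw": 0},
    {"tx": 0, "ty": 0, "tz": 0, "yaw": 0},
    {"tx": 0, "ty": 0, "tz": 0, "yaw": 0},
  ],
  fingers=1,
)

```text
time: 7.25
ee_pos: [0.4255, 0.2878, 0.0362]
tcp_rot: [3.142, -0.0, -3.141]
ft_force: [-0.2, -0.1, 0.1]
finger_gap: 0.088
```

>>> arm_command(
  rows=[
    {"tx": 0, "ty": 0, "tz": -15, "yaw": 0},
    {"tx": 0, "ty": 0, "tz": -30, "yaw": 0},
    {"tx": 0, "ty": 0, "tz": -35, "yaw": 0},
    {"tx": 0, "ty": 0, "tz": -35, "yaw": 0},
    {"tx": 0, "ty": 0, "tz": -30, "yaw": 0},
    {"tx": 0, "ty": 0, "tz": -15, "yaw": 0},
    {"tx": 0, "ty": 0, "tz": 0, "yaw": 0},
    {"tx": 0, "ty": 0, "tz": 0, "yaw": 0},
  ],
)

```text
time: 7.92
ee_pos: [0.4259, 0.288, 0.1967]
tcp_rot: [3.141, 0.002, -3.141]
ft_force: [0.1, 0.5, 0.1]
finger_gap: 0.0881
```

Run:
```python
from h import *
c=wrist("w4")
P=wcloud(c)
print("pan",*rim(P,(.424,.288),.084,tol=.006,win=.04)); print("cyl",cyl(P,(.424,.288),.04,.055),cyl(P,(.424,.288),.06,.08))
print("sock",cyl(P,(.4238,.2885),.021,.029))
```

```text
t 7.92 tcp [0.4259 0.288  0.1967] [ 3.1409e+00  1.8000e-03 -3.1414e+00] gap 0.0881 F [0.1 0.5 0.1]
pan 811 [0.425  0.2887 0.0284] [0.4245 0.2887] [0.0543 0.0548] 0.0841
cyl (93, array([0.4253, 0.2888]), 0.00032) (162, array([0.4252, 0.2889]), 0.00037)
sock (46, array([0.4245, 0.2883]), 0.00032)
```

The pan is seated: its rim is at 84.1 mm (nominal 84), it is upright, and it lies within 1 mm of the collar axis. Next the fine sieve.

>>> arm_command(
  rows=[
    {"tx": 0, "ty": -18, "tz": 0, "yaw": 0},
    {"tx": 0, "ty": -36, "tz": 0, "yaw": 0},
    {"tx": 0, "ty": -36, "tz": 0, "yaw": 0},
    {"tx": 0, "ty": -36, "tz": 0, "yaw": 0},
    {"tx": 0, "ty": -36, "tz": 0, "yaw": 0},
    {"tx": 0, "ty": -36, "tz": 0, "yaw": 0},
    {"tx": 0, "ty": -36, "tz": 0, "yaw": 0},
    {"tx": 0, "ty": -36, "tz": 0, "yaw": 0},
    {"tx": -8, "ty": -36, "tz": 0, "yaw": 0},
    {"tx": -12, "ty": -36, "tz": 0, "yaw": 0},
    {"tx": -12, "ty": -36, "tz": 0, "yaw": 0},
    {"tx": -8, "ty": -36, "tz": 0, "yaw": 0},
  ],
)

```text
time: 8.97
ee_pos: [0.4649, -0.1277, 0.194]
tcp_rot: [3.14, -0.003, 3.141]
ft_force: [1.2, 0.0, 0.7]
finger_gap: 0.0881
```

>>> arm_command(
  rows=[
    {"tx": -6, "ty": -26, "tz": 10, "yaw": 0},
    {"tx": 0, "ty": -12, "tz": 10, "yaw": 0},
    {"tx": 0, "ty": 0, "tz": 0, "yaw": 0},
    {"tx": 0, "ty": 0, "tz": 0, "yaw": 0},
  ],
)

```text
time: 9.3
ee_pos: [0.4699, -0.163, 0.1737]
tcp_rot: [3.138, -0.005, 3.14]
ft_force: [0.6, -0.5, 0.0]
finger_gap: 0.0882
```

Run:
```python
from h import *
c=wrist("w5")
P=wcloud(c)
for n,xy,h in [("fine",(.472,-.164),.044),("coarse",(.426,-.295),.044)]:
    print(n,*rim(P,xy,h,win=.04),cyl(P,rim(P,xy,h,win=.04)[1][:2],.012,.036))
im=cv2.imread("pics/w5.png");cv2.imwrite("pics/w5c.png",cv2.resize(im[110:260,150:420],None,fx=2.8,fy=2.8))
```

```text
t 9.3 tcp [ 0.4699 -0.163   0.1737] [ 3.1381 -0.0046  3.1405] gap 0.0882 F [ 0.6 -0.5  0. ]
fine 671 [ 0.4716 -0.1644  0.0284] [ 0.4712 -0.1645] [0.0539 0.0542] 0.0441 (191, array([ 0.4721, -0.1644]), 0.00261)
coarse 607 [ 0.4242 -0.2962  0.0283] [ 0.4238 -0.2959] [0.0535 0.0543] 0.044 (207, array([ 0.4264, -0.2927]), 0.0015)
```

View pics/w5c.png

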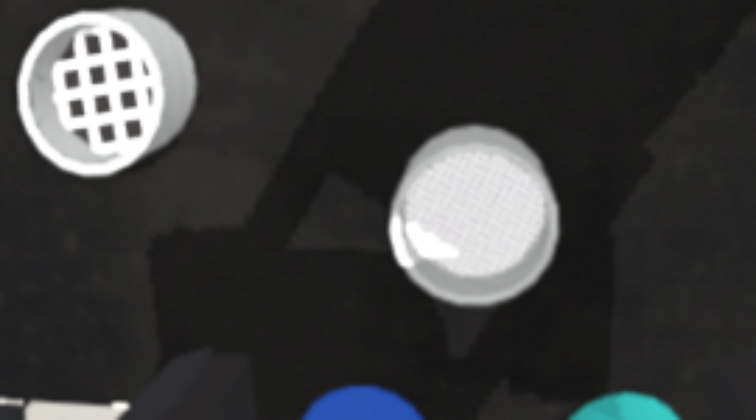

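The crop confirms the even close mesh of the fine sieve at (475,215) in the crop. The coarse grid is at (105,92).

>>> arm_command(
  rows=[
    {"tx": -1.5, "ty": -1.4, "tz": 20, "yaw": 0},
    {"tx": 0, "ty": 0, "tz": 30, "yaw": 0},
    {"tx": 0, "ty": 0, "tz": 30, "yaw": 0},
    {"tx": 0, "ty": 0, "tz": 30, "yaw": 0},
    {"tx": 0, "ty": 0, "tz": 25, "yaw": 0},
    {"tx": 0, "ty": 0, "tz": 13, "yaw": 0},
    {"tx": 0, "ty": 0, "tz": 8, "yaw": 0},
    {"tx": 0, "ty": 0, "tz": 4, "yaw": 0},
    {"tx": 0, "ty": 0, "tz": 0, "yaw": 0},
    {"tx": 0, "ty": 0, "tz": 0, "yaw": 0},
  ],
)

```text
time: 10.18
ee_pos: [0.4739, -0.1654, 0.0172]
tcp_rot: [-3.141, 0.001, -3.141]
ft_force: [-0.2, -0.5, 0.4]
finger_gap: 0.0884
```

>>> arm_command(
  rows=[
    {"tx": 0, "ty": 0, "tz": 0, "yaw": 0},
    {"tx": 0, "ty": 0, "tz": 0, "yaw": 0},
    {"tx": 0, "ty": 0, "tz": 0, "yaw": 0},
    {"tx": 0, "ty": 0, "tz": 0, "yaw": 0},
    {"tx": 0, "ty": 0, "tz": 0, "yaw": 0},
    {"tx": 0, "ty": 0, "tz": 0, "yaw": 0},
    {"tx": 0, "ty": 0, "tz": 0, "yaw": 0},
    {"tx": 0, "ty": 0, "tz": 0, "yaw": 0},
    {"tx": 0, "ty": 0, "tz": 0, "yaw": 0},
  ],
  fingers=-1,
)

```text
time: 10.93
ee_pos: [0.4733, -0.1657, 0.0165]
tcp_rot: [-3.141, 0.0, -3.141]
ft_force: [-0.9, -0.4, 3.6]
finger_gap: 0.0546
```

>>> arm_command(
  rows=[
    {"tx": 0, "ty": 0, "tz": -15, "yaw": 0},
    {"tx": 0, "ty": 0, "tz": -30, "yaw": 0},
    {"tx": 0, "ty": 0, "tz": -35, "yaw": 0},
    {"tx": 4, "ty": 0, "tz": -35, "yaw": 0},
    {"tx": 12, "ty": 12, "tz": -30, "yaw": 0},
    {"tx": 14, "ty": 26, "tz": -15, "yaw": 0},
    {"tx": 12, "ty": 34, "tz": -10, "yaw": 0},
    {"tx": 5, "ty": 34, "tz": 0, "yaw": 0},
    {"tx": 0, "ty": 34, "tz": 0, "yaw": 0},
    {"tx": 0, "ty": 34, "tz": 0, "yaw": 0},
    {"tx": 0, "ty": 34, "tz": 0, "yaw": 0},
    {"tx": 0, "ty": 34, "tz": 0, "yaw": 0},
  ],
)

```text
time: 11.93
ee_pos: [0.4254, 0.078, 0.1859]
tcp_rot: [-3.142, -0.0, 3.141]
ft_force: [1.7, -0.2, -0.9]
finger_gap: 0.0544
```

>>> arm_command(
  rows=[
    {"tx": 0, "ty": 34, "tz": 0, "yaw": 0},
    {"tx": 0, "ty": 34, "tz": 0, "yaw": 0},
    {"tx": 0, "ty": 34, "tz": 0, "yaw": 0},
    {"tx": 0, "ty": 34, "tz": 0, "yaw": 0},
    {"tx": 0, "ty": 34, "tz": 0, "yaw": 0},
    {"tx": 0, "ty": 22, "tz": 0, "yaw": 0},
    {"tx": 0, "ty": 14, "tz": 0, "yaw": 0},
    {"tx": 0, "ty": 6, "tz": 0, "yaw": 0},
    {"tx": 0, "ty": 0, "tz": 0, "yaw": 0},
    {"tx": 0, "ty": 0, "tz": 0, "yaw": 0},
  ],
)

```text
time: 12.77
ee_pos: [0.4257, 0.2879, 0.1857]
tcp_rot: [-3.141, -0.001, -3.141]
ft_force: [0.4, 0.4, -1.1]
finger_gap: 0.0546
```

```bash
cat > chk.py <<'E'
import sys
from h import *
# chk.py name grip_h rim_z : centre of the held ring (underside = tcp-grip_h) against the ring below with rim at rim_z
n,g,rz=sys.argv[1],float(sys.argv[2]),float(sys.argv[3])
c=wrist(n);P=wcloud(c);z=float(c["T"][2,3])
from bench import monitor
t=monitor.state()["ee_pos"];b=t[2]-g
for a in (.008,.017,.027): print("held",a,cyl(P,(t[0],t[1]),b+a,b+a+.01))
r=rim(P,(.425,.2887),rz,tol=.003,win=.036);print("below",*r,cyl(P,(.425,.2887),rz-.035,rz-.006),cyl(P,(.425,.2887),rz-.018,rz-.002))
E
python3 chk.py w6 .0165 .084
```

```text
t 12.77 tcp [0.4257 0.2879 0.1857] [-3.1408e+00 -1.0000e-03 -3.1410e+00] gap 0.0546 F [ 0.4  0.4 -1.1]
held 0.008 (401, array([0.4243, 0.2887]), 0.00026)
held 0.017 (543, array([0.4244, 0.2885]), 0.00176)
held 0.027 (591, array([0.4244, 0.2887]), 0.00026)
below 435 [0.4245 0.2886 0.0281] [0.4141 0.2885] [0.0341 0.0545] 0.0843 (239, array([0.4252, 0.2888]), 0.00033) (144, array([0.4251, 0.2888]), 0.00033)
```

View pics/w6.png

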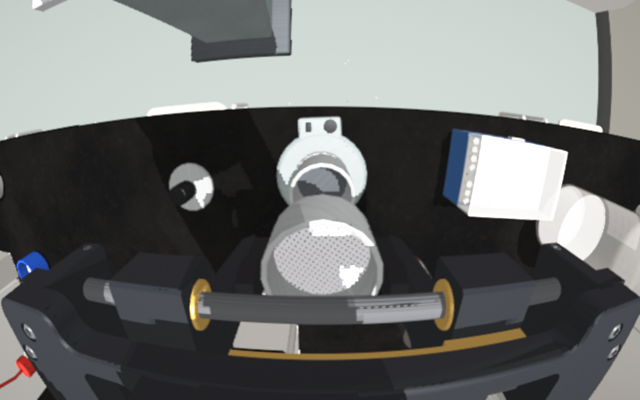

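The fine sieve hangs upright in the jaws at (322,255), over the pan rim at (322,180), and the two are aligned to within 0.5 mm. I'll lower it.

>>> arm_command(
  rows=[
    {"tx": -0.5, "ty": 0, "tz": 20, "yaw": 0},
    {"tx": 0, "ty": 0, "tz": 30, "yaw": 0},
    {"tx": 0, "ty": 0, "tz": 20, "yaw": 0},
    {"tx": 0, "ty": 0, "tz": 8, "yaw": 0},
    {"tx": 0, "ty": 0, "tz": 4, "yaw": 0},
    {"tx": 0, "ty": 0, "tz": 3, "yaw": 0},
    {"tx": 0, "ty": 0, "tz": 2, "yaw": 0},
    {"tx": 0, "ty": 0, "tz": 2, "yaw": 0},
    {"tx": 0, "ty": 0, "tz": 1, "yaw": 0},
    {"tx": 0, "ty": 0, "tz": 1, "yaw": 0},
    {"tx": 0, "ty": 0, "tz": 0, "yaw": 0},
    {"tx": 0, "ty": 0, "tz": 0, "yaw": 0},
  ],
)

```text
time: 13.82
ee_pos: [0.4267, 0.2885, 0.0955]
tcp_rot: [3.141, 0.0, -3.141]
ft_force: [0.6, -0.2, -1.7]
finger_gap: 0.0544
```

>>> arm_command(
  rows=[
    {"tx": 0, "ty": 0, "tz": 1, "yaw": 0},
    {"tx": 0, "ty": 0, "tz": 0.5, "yaw": 0},
    {"tx": 0, "ty": 0, "tz": 0, "yaw": 0},
    {"tx": 0, "ty": 0, "tz": 0, "yaw": 0},
  ],
)

```text
time: 14.15
ee_pos: [0.4269, 0.2886, 0.0944]
tcp_rot: [3.141, 0.001, -3.141]
ft_force: [-2.3, -0.2, 5.4]
finger_gap: 0.0546
```

>>> arm_command(
  rows=[
    {"tx": 0, "ty": 0, "tz": 0, "yaw": 0},
    {"tx": 0, "ty": 0, "tz": 0, "yaw": 0},
    {"tx": 0, "ty": 0, "tz": 0, "yaw": 0},
    {"tx": 0, "ty": 0, "tz": 0, "yaw": 0},
    {"tx": 0, "ty": 0, "tz": 0, "yaw": 0},
    {"tx": 0, "ty": 0, "tz": 0, "yaw": 0},
    {"tx": 0, "ty": 0, "tz": 0, "yaw": 0},
  ],
  fingers=1,
)

```text
time: 14.73
ee_pos: [0.4265, 0.2884, 0.0936]
tcp_rot: [-3.142, -0.0, -3.141]
ft_force: [0.4, -0.5, 0.4]
finger_gap: 0.0882
```

>>> arm_command(
  rows=[
    {"tx": 0, "ty": 0, "tz": -15, "yaw": 0},
    {"tx": 0, "ty": 0, "tz": -30, "yaw": 0},
    {"tx": 0, "ty": 0, "tz": -35, "yaw": 0},
    {"tx": 0, "ty": 0, "tz": -25, "yaw": 0},
    {"tx": 0, "ty": 0, "tz": 0, "yaw": 0},
    {"tx": 0, "ty": 0, "tz": 0, "yaw": 0},
  ],
)

```text
time: 15.23
ee_pos: [0.4276, 0.2889, 0.2004]
tcp_rot: [3.14, 0.004, -3.141]
ft_force: [-0.0, -0.5, -0.9]
finger_gap: 0.0879
```

Run:
```python
from h import *
c=wrist("w7");P=wcloud(c)
print("fine",*rim(P,(.425,.2887),.122,tol=.006,win=.04),cyl(P,(.425,.2887),.088,.118)); print("pan",cyl(P,(.425,.2887),.04,.08))
```

```text
t 15.23 tcp [0.4276 0.2889 0.2004] [ 3.1402  0.0037 -3.1413] gap 0.0879 F [-0.  -0.5 -0.9]
fine 1069 [0.4252 0.2897 0.0286] [0.4246 0.2893] [0.054  0.0533] 0.122 (351, array([0.4255, 0.2892]), 0.0018)
pan (260, array([0.4252, 0.2888]), 0.00035)
```

The fine sieve is seated, with its rim at 122.0 mm (nominal 122). Next the coarse sieve.

>>> arm_command(
  rows=[
    {"tx": 0, "ty": -18, "tz": 0, "yaw": 0},
    {"tx": 0, "ty": -36, "tz": 0, "yaw": 0},
    {"tx": 0, "ty": -36, "tz": 0, "yaw": 0},
    {"tx": 0, "ty": -36, "tz": 0, "yaw": 0},
    {"tx": 0, "ty": -36, "tz": 0, "yaw": 0},
    {"tx": 0, "ty": -36, "tz": 0, "yaw": 0},
    {"tx": 0, "ty": -36, "tz": 0, "yaw": 0},
    {"tx": 0, "ty": -36, "tz": 0, "yaw": 0},
    {"tx": 0, "ty": -36, "tz": 0, "yaw": 0},
    {"tx": 0, "ty": -36, "tz": 0, "yaw": 0},
    {"tx": 0, "ty": -36, "tz": 0, "yaw": 0},
    {"tx": 0, "ty": -36, "tz": 0, "yaw": 0},
  ],
)

```text
time: 16.28
ee_pos: [0.4252, -0.1268, 0.1969]
tcp_rot: [3.14, -0.003, 3.142]
ft_force: [0.5, -0.3, -0.2]
finger_gap: 0.088
```

>>> arm_command(
  rows=[
    {"tx": 0, "ty": -36, "tz": 0, "yaw": 0},
    {"tx": 0, "ty": -36, "tz": 0, "yaw": 0},
    {"tx": 0, "ty": -36, "tz": 0, "yaw": 0},
    {"tx": 0, "ty": -36, "tz": 10, "yaw": 0},
    {"tx": 0, "ty": -18, "tz": 15, "yaw": 0},
    {"tx": 0, "ty": -8, "tz": 5, "yaw": 0},
    {"tx": 0, "ty": 0, "tz": 0, "yaw": 0},
    {"tx": 0, "ty": 0, "tz": 0, "yaw": 0},
  ],
)

```text
time: 16.95
ee_pos: [0.4259, -0.2942, 0.1673]
tcp_rot: [3.139, -0.002, 3.141]
ft_force: [-0.4, -0.2, -0.3]
finger_gap: 0.0877
```

Run:
```python
from h import *
c=wrist("w8");P=wcloud(c)
r=rim(P,(.4245,-.296),.044,win=.04);print("coarse",*r,cyl(P,r[1][:2],.012,.036))
im=cv2.imread("pics/w8.png");cv2.imwrite("pics/w8c.png",cv2.resize(im[110:260,190:460],None,fx=2,fy=2))
```

```text
t 16.95 tcp [ 0.4259 -0.2942  0.1673] [ 3.1385e+00 -2.3000e-03  3.1414e+00] gap 0.0877 F [-0.4 -0.2 -0.3]
coarse 700 [ 0.424  -0.2965  0.0283] [ 0.4237 -0.2963] [0.0546 0.0542] 0.044 (177, array([ 0.4247, -0.2963]), 0.00256)
```

View pics/w8c.png

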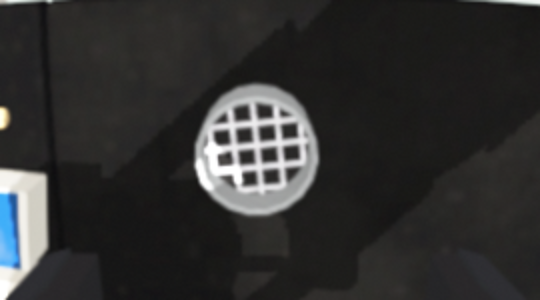

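The steel coarse sieve is confirmed by its wide grid with dark squares, at (257,150) in the crop.

>>> arm_command(
  rows=[
    {"tx": 1.5, "ty": -2, "tz": 20, "yaw": 0},
    {"tx": 0, "ty": 0, "tz": 30, "yaw": 0},
    {"tx": 0, "ty": 0, "tz": 30, "yaw": 0},
    {"tx": 0, "ty": 0, "tz": 30, "yaw": 0},
    {"tx": 0, "ty": 0, "tz": 20, "yaw": 0},
    {"tx": 0, "ty": 0, "tz": 12, "yaw": 0},
    {"tx": 0, "ty": 0, "tz": 7, "yaw": 0},
    {"tx": 0, "ty": 0, "tz": 4, "yaw": 0},
    {"tx": 0, "ty": 0, "tz": 0, "yaw": 0},
    {"tx": 0, "ty": 0, "tz": 0, "yaw": 0},
  ],
)

```text
time: 17.83
ee_pos: [0.426, -0.2981, 0.0169]
tcp_rot: [-3.14, 0.001, -3.141]
ft_force: [-0.7, -0.4, -1.0]
finger_gap: 0.0883
```

>>> arm_command(
  rows=[
    {"tx": 0, "ty": 0, "tz": 0, "yaw": 0},
    {"tx": 0, "ty": 0, "tz": 0, "yaw": 0},
    {"tx": 0, "ty": 0, "tz": 0, "yaw": 0},
    {"tx": 0, "ty": 0, "tz": 0, "yaw": 0},
    {"tx": 0, "ty": 0, "tz": 0, "yaw": 0},
    {"tx": 0, "ty": 0, "tz": 0, "yaw": 0},
    {"tx": 0, "ty": 0, "tz": 0, "yaw": 0},
    {"tx": 0, "ty": 0, "tz": 0, "yaw": 0},
    {"tx": 0, "ty": 0, "tz": 0, "yaw": 0},
  ],
  fingers=-1,
)

```text
time: 18.58
ee_pos: [0.4252, -0.2977, 0.0159]
tcp_rot: [-3.141, 0.0, -3.141]
ft_force: [-1.3, 0.5, 4.0]
finger_gap: 0.0551
```

>>> arm_command(
  rows=[
    {"tx": 0, "ty": 0, "tz": -15, "yaw": 0},
    {"tx": 0, "ty": 0, "tz": -30, "yaw": 0},
    {"tx": 0, "ty": 0, "tz": -35, "yaw": 0},
    {"tx": 0, "ty": 5, "tz": -35, "yaw": 0},
    {"tx": 0, "ty": 16, "tz": -30, "yaw": 0},
    {"tx": 0, "ty": 25, "tz": -25, "yaw": 0},
    {"tx": 0, "ty": 30, "tz": -20, "yaw": 0},
    {"tx": 0, "ty": 34, "tz": -12, "yaw": 0},
    {"tx": 0, "ty": 36, "tz": 0, "yaw": 0},
    {"tx": 0, "ty": 36, "tz": 0, "yaw": 0},
    {"tx": 0, "ty": 36, "tz": 0, "yaw": 0},
    {"tx": 0, "ty": 36, "tz": 0, "yaw": 0},
  ],
)

```text
time: 19.58
ee_pos: [0.4245, -0.0419, 0.2175]
tcp_rot: [3.141, 0.0, 3.141]
ft_force: [-0.0, -0.1, -1.4]
finger_gap: 0.0548
```

>>> arm_command(
  rows=[
    {"tx": 0, "ty": 36, "tz": 0, "yaw": 0},
    {"tx": 0, "ty": 36, "tz": 0, "yaw": 0},
    {"tx": 0, "ty": 36, "tz": 0, "yaw": 0},
    {"tx": 0, "ty": 36, "tz": 0, "yaw": 0},
    {"tx": 0, "ty": 36, "tz": 0, "yaw": 0},
    {"tx": 0, "ty": 36, "tz": 0, "yaw": 0},
    {"tx": 0, "ty": 36, "tz": 0, "yaw": 0},
    {"tx": 0, "ty": 36, "tz": 0, "yaw": 0},
    {"tx": 0, "ty": 24, "tz": 0, "yaw": 0},
    {"tx": 0, "ty": 14, "tz": 0, "yaw": 0},
    {"tx": 0, "ty": 0, "tz": 0, "yaw": 0},
    {"tx": 0, "ty": 0, "tz": 0, "yaw": 0},
  ],
)

```text
time: 20.58
ee_pos: [0.4244, 0.2826, 0.217]
tcp_rot: [-3.141, -0.001, -3.139]
ft_force: [0.2, -0.4, -1.9]
finger_gap: 0.0552
```

```bash
python3 chk.py w9 .0159 .122
```

```text
t 20.58 tcp [0.4244 0.2826 0.217 ] [-3.1407e+00 -1.2000e-03 -3.1394e+00] gap 0.0552 F [ 0.2 -0.4 -1.9]
held 0.008 (410, array([0.4237, 0.2834]), 0.00026)
held 0.017 (526, array([0.4237, 0.2833]), 0.00148)
held 0.027 (613, array([0.4237, 0.2835]), 0.00027)
below 459 [0.4238 0.2892 0.0279] [0.4151 0.289 ] [0.0352 0.0549] 0.1222 (298, array([0.4255, 0.2889]), 0.00201) (162, array([0.4254, 0.2892]), 0.00034)
```

>>> arm_command(
  rows=[
    {"tx": -1.5, "ty": 5.6, "tz": 0, "yaw": 0},
    {"tx": 0, "ty": 0, "tz": 20, "yaw": 0},
    {"tx": 0, "ty": 0, "tz": 25, "yaw": 0},
    {"tx": 0, "ty": 0, "tz": 20, "yaw": 0},
    {"tx": 0, "ty": 0, "tz": 7, "yaw": 0},
    {"tx": 0, "ty": 0, "tz": 4, "yaw": 0},
    {"tx": 0, "ty": 0, "tz": 3, "yaw": 0},
    {"tx": 0, "ty": 0, "tz": 2, "yaw": 0},
    {"tx": 0, "ty": 0, "tz": 2, "yaw": 0},
    {"tx": 0, "ty": 0, "tz": 1, "yaw": 0},
    {"tx": 0, "ty": 0, "tz": 0, "yaw": 0},
    {"tx": 0, "ty": 0, "tz": 0, "yaw": 0},
  ],
)

```text
time: 21.63
ee_pos: [0.4268, 0.2882, 0.1342]
tcp_rot: [3.141, 0.001, -3.141]
ft_force: [-0.3, -0.2, -1.6]
finger_gap: 0.0552
```

>>> arm_command(
  rows=[
    {"tx": 0, "ty": 0, "tz": 1, "yaw": 0},
    {"tx": 0, "ty": 0, "tz": 0.5, "yaw": 0},
    {"tx": 0, "ty": 0, "tz": 0, "yaw": 0},
    {"tx": 0, "ty": 0, "tz": 0, "yaw": 0},
  ],
)

```text
time: 21.97
ee_pos: [0.4265, 0.288, 0.1322]
tcp_rot: [-3.142, -0.0, -3.141]
ft_force: [-0.1, -0.6, -1.7]
finger_gap: 0.0553
```

>>> arm_command(
  rows=[
    {"tx": 0, "ty": 0, "tz": 0.7, "yaw": 0},
    {"tx": 0, "ty": 0, "tz": 0, "yaw": 0},
    {"tx": 0, "ty": 0, "tz": 0, "yaw": 0},
  ],
)

```text
time: 22.22
ee_pos: [0.4267, 0.2881, 0.1319]
tcp_rot: [3.141, 0.0, -3.141]
ft_force: [-0.7, -1.3, 3.4]
finger_gap: 0.0554
```

>>> arm_command(
  rows=[
    {"tx": 0, "ty": 0, "tz": 0, "yaw": 0},
    {"tx": 0, "ty": 0, "tz": 0, "yaw": 0},
    {"tx": 0, "ty": 0, "tz": 0, "yaw": 0},
    {"tx": 0, "ty": 0, "tz": 0, "yaw": 0},
    {"tx": 0, "ty": 0, "tz": 0, "yaw": 0},
    {"tx": 0, "ty": 0, "tz": 0, "yaw": 0},
    {"tx": 0, "ty": 0, "tz": 0, "yaw": 0},
  ],
  fingers=1,
)

```text
time: 22.8
ee_pos: [0.4265, 0.288, 0.1314]
tcp_rot: [-3.142, -0.0, -3.141]
ft_force: [0.4, 0.3, 1.0]
finger_gap: 0.0882
```

>>> arm_command(
  rows=[
    {"tx": 0, "ty": 0, "tz": -15, "yaw": 0},
    {"tx": 0, "ty": 0, "tz": -30, "yaw": 0},
    {"tx": 0, "ty": 0, "tz": -35, "yaw": 0},
    {"tx": 0, "ty": 0, "tz": -25, "yaw": 0},
    {"tx": 0, "ty": 0, "tz": 0, "yaw": 0},
    {"tx": 0, "ty": 0, "tz": 0, "yaw": 0},
  ],
)

```text
time: 23.3
ee_pos: [0.4275, 0.2884, 0.2382]
tcp_rot: [3.14, 0.004, -3.141]
ft_force: [-0.0, -0.7, -0.2]
finger_gap: 0.088
```

Run:
```python
from h import *
c=wrist("w10");P=wcloud(c)
print("coarse",*rim(P,(.425,.2887),.160,tol=.006,win=.04),cyl(P,(.425,.2887),.125,.156)); print("fine",cyl(P,(.425,.2887),.088,.118))
print("lid",*rim(P,(.4364,.1365),.012,win=.04,tol=.003)); print("knob",*rim(P,(.4364,.1365),.046,win=.03))
```

```text
t 23.3 tcp [0.4275 0.2884 0.2382] [ 3.1402  0.0037 -3.1413] gap 0.088 F [-0.  -0.7 -0.2]
coarse 1049 [0.4255 0.2887 0.0285] [0.4251 0.2889] [0.0544 0.0533] 0.1599 (356, array([0.4259, 0.2888]), 0.0017)
fine (212, array([0.4255, 0.2893]), 0.00034)
lid 923 [0.4366 0.1382 0.0283] [0.4363 0.1384] [0.0517 0.0523] 0.0125
knob 246 [0.4363 0.1382 0.0113] [0.4355 0.1385] [0.0194 0.0211] 0.0463
```

The coarse sieve is seated, with its rim at 159.9 mm (nominal 160). Next the lid.

>>> arm_command(
  rows=[
    {"tx": 0, "ty": -15, "tz": 0, "yaw": 0},
    {"tx": -3, "ty": -30, "tz": 0, "yaw": 0},
    {"tx": -3, "ty": -36, "tz": 0, "yaw": 0},
    {"tx": -3, "ty": -36, "tz": 0, "yaw": 0},
    {"tx": 0, "ty": -24, "tz": 15, "yaw": 0},
    {"tx": 0, "ty": -9, "tz": 25, "yaw": 0},
    {"tx": 0, "ty": 0, "tz": 20, "yaw": 0},
    {"tx": 0, "ty": 0, "tz": 10, "yaw": 0},
    {"tx": 0, "ty": 0, "tz": 0, "yaw": 0},
    {"tx": 0, "ty": 0, "tz": 0, "yaw": 0},
  ],
)

```text
time: 24.18
ee_pos: [0.4348, 0.1383, 0.1657]
tcp_rot: [-3.142, -0.003, -3.141]
ft_force: [0.7, 0.6, 0.0]
finger_gap: 0.0882
```

Run:
```python
from h import *
c=wrist("w11");P=wcloud(c)
print("lid",*rim(P,(.4364,.1375),.012,win=.04,tol=.003)); print("knob",*rim(P,(.4364,.1375),.046,win=.03),cyl(P,(.4364,.1375),.022,.042,R=.011,half=.01))
```

```text
t 24.18 tcp [0.4348 0.1383 0.1657] [-3.1416e+00 -2.6000e-03 -3.1410e+00] gap 0.0882 F [0.7 0.6 0. ]
lid 1777 [0.4364 0.1379 0.0283] [0.4362 0.1379] [0.0527 0.0529] 0.0124
knob 441 [0.4364 0.1378 0.0113] [0.436  0.1378] [0.0204 0.0194] 0.0463 (97, array([0.4369, 0.1378]), 0.00033)
```

View pics/w11.png

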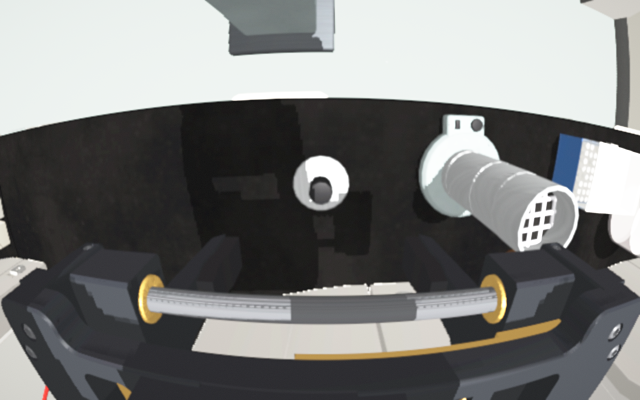

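The lid knob is at (320,188), and the stack stands straight at right (500,190). I'll descend in two stages because the stack is near the gripper body.

>>> arm_command(
  rows=[
    {"tx": -0.8, "ty": -0.4, "tz": 20, "yaw": 0},
    {"tx": 0, "ty": 0, "tz": 25, "yaw": 0},
    {"tx": 0, "ty": 0, "tz": 20, "yaw": 0},
    {"tx": 0, "ty": 0, "tz": 15, "yaw": 0},
    {"tx": 0, "ty": 0, "tz": 10, "yaw": 0},
    {"tx": 0, "ty": 0, "tz": 0, "yaw": 0},
  ],
)

```text
time: 24.73
ee_pos: [0.4357, 0.138, 0.0755]
tcp_rot: [-3.141, -0.002, -3.141]
ft_force: [0.2, -0.7, 0.1]
finger_gap: 0.0881
```

>>> arm_command(
  rows=[
    {"tx": 0, "ty": 0, "tz": 20, "yaw": 0},
    {"tx": 0, "ty": 0, "tz": 20, "yaw": 0},
    {"tx": 0, "ty": 0, "tz": 8, "yaw": 0},
    {"tx": 0, "ty": 0, "tz": 5, "yaw": 0},
    {"tx": 0, "ty": 0, "tz": 3, "yaw": 0},
    {"tx": 0, "ty": 0, "tz": 0, "yaw": 0},
    {"tx": 0, "ty": 0, "tz": 0, "yaw": 0},
  ],
)

```text
time: 25.32
ee_pos: [0.4371, 0.1377, 0.0214]
tcp_rot: [3.142, 0.001, -3.141]
ft_force: [0.1, -0.1, -0.2]
finger_gap: 0.0883
```

>>> arm_command(
  rows=[
    {"tx": 0, "ty": 0, "tz": 2, "yaw": 0},
    {"tx": 0, "ty": 0, "tz": 0, "yaw": 0},
    {"tx": 0, "ty": 0, "tz": 0, "yaw": 0},
    {"tx": 0, "ty": 0, "tz": 0, "yaw": 0},
    {"tx": 0, "ty": 0, "tz": 0, "yaw": 0},
    {"tx": 0, "ty": 0, "tz": 0, "yaw": 0},
    {"tx": 0, "ty": 0, "tz": 0, "yaw": 0},
    {"tx": 0, "ty": 0, "tz": 0, "yaw": 0},
    {"tx": 0, "ty": 0, "tz": 0, "yaw": 0},
    {"tx": 0, "ty": 0, "tz": 0, "yaw": 0},
    {"tx": 0, "ty": 0, "tz": 0, "yaw": 0},
    {"tx": 0, "ty": 0, "tz": 0, "yaw": 0},
  ],
  fingers=-1,
)

```text
time: 26.32
ee_pos: [0.4364, 0.1376, 0.0185]
tcp_rot: [-3.142, -0.0, -3.141]
ft_force: [-0.5, 0.6, -0.2]
finger_gap: 0.0217
```

>>> arm_command(
  rows=[
    {"tx": 0, "ty": 0, "tz": 0, "yaw": 0},
    {"tx": 0, "ty": 0, "tz": 0, "yaw": 0},
    {"tx": 0, "ty": 0, "tz": 0, "yaw": 0},
    {"tx": 0, "ty": 0, "tz": 0, "yaw": 0},
    {"tx": 0, "ty": 0, "tz": 0, "yaw": 0},
    {"tx": 0, "ty": 0, "tz": 0, "yaw": 0},
  ],
)

```text
time: 26.82
ee_pos: [0.4364, 0.1376, 0.0185]
tcp_rot: [-3.142, 0.0, -3.141]
ft_force: [-0.3, 0.2, -0.6]
finger_gap: 0.0213
```

>>> arm_command(
  rows=[
    {"tx": 0, "ty": 0, "tz": -12, "yaw": 0},
    {"tx": 0, "ty": 0, "tz": -25, "yaw": 0},
    {"tx": 0, "ty": 0, "tz": -35, "yaw": 0},
    {"tx": 0, "ty": 0, "tz": -35, "yaw": 0},
    {"tx": 0, "ty": 0, "tz": -35, "yaw": 0},
    {"tx": 0, "ty": 0, "tz": -35, "yaw": 0},
    {"tx": 0, "ty": 0, "tz": -35, "yaw": 0},
    {"tx": 0, "ty": 0, "tz": -20, "yaw": 0},
    {"tx": 0, "ty": 0, "tz": -8, "yaw": 0},
    {"tx": 0, "ty": 10, "tz": 0, "yaw": 0},
    {"tx": 3, "ty": 25, "tz": 0, "yaw": 0},
    {"tx": 3, "ty": 30, "tz": 0, "yaw": 0},
  ],
)

```text
time: 27.82
ee_pos: [0.4295, 0.2027, 0.2563]
tcp_rot: [-3.141, -0.003, 3.139]
ft_force: [0.7, -0.6, -0.8]
finger_gap: 0.0217
```

>>> arm_command(
  rows=[
    {"tx": 3, "ty": 30, "tz": 0, "yaw": 0},
    {"tx": 2, "ty": 28, "tz": 0, "yaw": 0},
    {"tx": 0, "ty": 18, "tz": 0, "yaw": 0},
    {"tx": 0, "ty": 10, "tz": 0, "yaw": 0},
    {"tx": 0, "ty": 0, "tz": 0, "yaw": 0},
    {"tx": 0, "ty": 0, "tz": 0, "yaw": 0},
  ],
)

```text
time: 28.32
ee_pos: [0.4245, 0.2884, 0.2568]
tcp_rot: [-3.14, -0.003, -3.14]
ft_force: [1.0, -0.4, -1.3]
finger_gap: 0.0212
```

Run:
```python
from h import *
c=wrist("w12");P=wcloud(c)
from bench import monitor
t=monitor.state()["ee_pos"];b=t[2]-.0185;print("underside",b)
for a in (.006,.009): print("lid side",cyl(P,t[:2],b+a,b+a+.004))
print("lid top",*rim(P,t[:2],b+.012,tol=.003,win=.036))
print("coarse",*rim(P,(.4253,.2888),.16,tol=.003,win=.036),cyl(P,(.4253,.2888),.143,.158))
```

```text
t 28.32 tcp [0.4245 0.2884 0.2568] [-3.1401e+00 -2.8000e-03 -3.1402e+00] gap 0.0212 F [ 1.  -0.4 -1.3]
underside 0.2387271226126376
lid side (157, array([0.4251, 0.2894]), 0.00056)
lid side (1162, array([0.4284, 0.2886]), 0.0023)
lid top 3065 [0.4194 0.2894 0.0272] [0.4098 0.2895] [0.0245 0.0498] 0.2507
coarse 446 [0.4247 0.2888 0.0277] [0.4138 0.2886] [0.032  0.0545] 0.1602 (146, array([0.4259, 0.2888]), 0.00031)
```

View pics/w12.png

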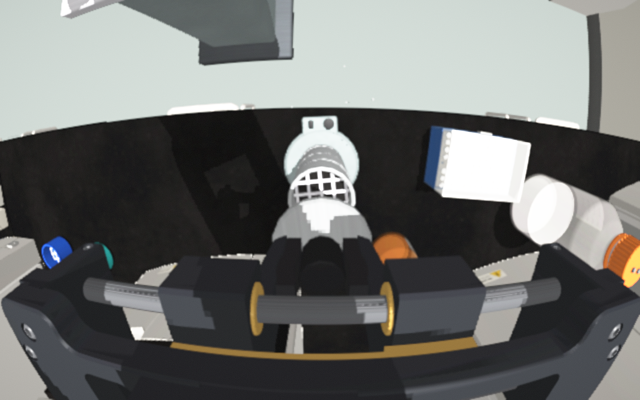

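The lid hangs level over the grid at (322,185), about 1 mm off its axis. I'll lower it.

>>> arm_command(
  rows=[
    {"tx": -0.2, "ty": -0.3, "tz": 0, "yaw": 0},
    {"tx": 0, "ty": 0, "tz": 20, "yaw": 0},
    {"tx": 0, "ty": 0, "tz": 25, "yaw": 0},
    {"tx": 0, "ty": 0, "tz": 20, "yaw": 0},
    {"tx": 0, "ty": 0, "tz": 7, "yaw": 0},
    {"tx": 0, "ty": 0, "tz": 4, "yaw": 0},
    {"tx": 0, "ty": 0, "tz": 3, "yaw": 0},
    {"tx": 0, "ty": 0, "tz": 2, "yaw": 0},
    {"tx": 0, "ty": 0, "tz": 2, "yaw": 0},
    {"tx": 0, "ty": 0, "tz": 1, "yaw": 0},
    {"tx": 0, "ty": 0, "tz": 0, "yaw": 0},
    {"tx": 0, "ty": 0, "tz": 0, "yaw": 0},
  ],
)

```text
time: 29.37
ee_pos: [0.4258, 0.2884, 0.175]
tcp_rot: [3.141, 0.001, -3.141]
ft_force: [-0.3, -0.1, -0.7]
finger_gap: 0.0216
```

>>> arm_command(
  rows=[
    {"tx": 0, "ty": 0, "tz": 0.7, "yaw": 0},
    {"tx": 0, "ty": 0, "tz": 0, "yaw": 0},
    {"tx": 0, "ty": 0, "tz": 0, "yaw": 0},
    {"tx": 0, "ty": 0, "tz": 0, "yaw": 0},
  ],
)

```text
time: 29.7
ee_pos: [0.4256, 0.2883, 0.1739]
tcp_rot: [3.142, 0.0, -3.141]
ft_force: [-0.2, 0.0, -2.4]
finger_gap: 0.0213
```

>>> arm_command(
  rows=[
    {"tx": 0, "ty": 0, "tz": 1, "yaw": 0},
    {"tx": 0, "ty": 0, "tz": 0.6, "yaw": 0},
    {"tx": 0, "ty": 0, "tz": 0, "yaw": 0},
    {"tx": 0, "ty": 0, "tz": 0, "yaw": 0},
  ],
)

```text
time: 30.03
ee_pos: [0.4257, 0.2884, 0.1725]
tcp_rot: [3.141, 0.0, -3.141]
ft_force: [0.3, -0.6, 1.5]
finger_gap: 0.0212
```

>>> arm_command(
  rows=[
    {"tx": 0, "ty": 0, "tz": 0, "yaw": 0},
    {"tx": 0, "ty": 0, "tz": 0, "yaw": 0},
    {"tx": 0, "ty": 0, "tz": 0, "yaw": 0},
    {"tx": 0, "ty": 0, "tz": 0, "yaw": 0},
    {"tx": 0, "ty": 0, "tz": 0, "yaw": 0},
    {"tx": 0, "ty": 0, "tz": 0, "yaw": 0},
    {"tx": 0, "ty": 0, "tz": 0, "yaw": 0},
    {"tx": 0, "ty": 0, "tz": 0, "yaw": 0},
  ],
  fingers=1,
)

```text
time: 30.7
ee_pos: [0.4255, 0.2883, 0.1722]
tcp_rot: [-3.142, -0.0, -3.141]
ft_force: [-0.4, 0.1, -0.7]
finger_gap: 0.0723
```

>>> arm_command(
  rows=[
    {"tx": 0, "ty": 0, "tz": -15, "yaw": 0},
    {"tx": 0, "ty": 0, "tz": -25, "yaw": 0},
    {"tx": 0, "ty": 0, "tz": -30, "yaw": 0},
    {"tx": 0, "ty": 0, "tz": -30, "yaw": 0},
    {"tx": 0, "ty": 0, "tz": -15, "yaw": 0},
    {"tx": 0, "ty": 0, "tz": 0, "yaw": 0},
    {"tx": 0, "ty": 0, "tz": 0, "yaw": 0},
  ],
)

```text
time: 31.28
ee_pos: [0.4259, 0.2884, 0.2877]
tcp_rot: [3.141, 0.002, -3.141]
ft_force: [-0.7, -0.3, 0.2]
finger_gap: 0.0883
```

Run:
```python
from h import *
c=wrist("w13");P=wcloud(c)
print("lid",*rim(P,(.4257,.2888),.166,tol=.004,win=.036));print("knob",*rim(P,(.4257,.2888),.200,tol=.004,win=.02))
for n,a,b in [("coarse",.125,.155),("fine",.088,.116),("pan",.04,.078)]: print(n,cyl(P,(.4255,.2888),a,b))
from bench import capture
s=capture("scene");t=cloud(capture("top"));
cv2.imwrite("pics/end.png",cv2.resize(cv2.cvtColor(s["color"],cv2.COLOR_RGB2BGR)[100:300,180:440],None,fx=2.5,fy=2.5))
```

```text
t 31.28 tcp [0.4259 0.2884 0.2877] [ 3.1410e+00  1.7000e-03 -3.1413e+00] gap 0.0883 F [-0.7 -0.3  0.2]
lid 2132 [0.4257 0.2891 0.0283] [0.4251 0.2895] [0.0519 0.052 ] 0.1664
knob 548 [0.4255 0.2891 0.0113] [0.4252 0.2894] [0.0192 0.0203] 0.2003
coarse (185, array([0.4258, 0.2888]), 0.00035)
fine (121, array([0.4254, 0.2892]), 0.00036)
pan (115, array([0.4251, 0.2887]), 0.00041)
```

View pics/end.png

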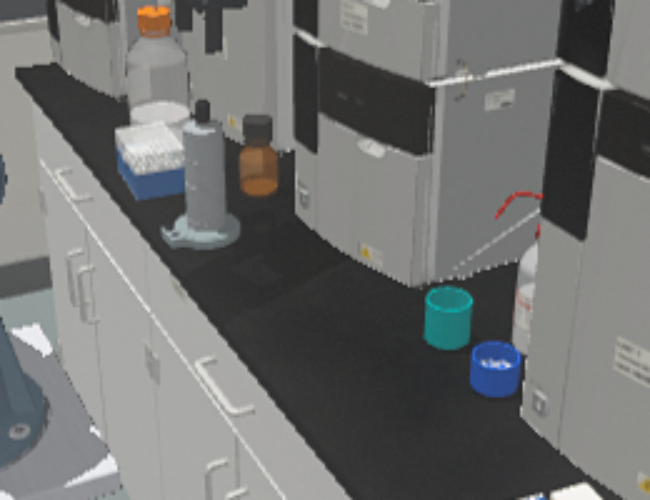

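The stack stands straight with the lid on at (205,180), clear of the gripper, and the bystanders are untouched. The lid top is at 166.4 mm (nominal 166) and the knob top at 200.3 mm (nominal 200). I'll hand the job in.

```bash
python3 -c "
from bench import bot
print(bot.job_done())"
```

```text
the job is handed in; nothing more can be done
None
```

The sieve stack is built on the shaker base in the order asked: collecting pan, fine sieve, coarse sieve, lid. I handed the job in at about 31 s of the 104 s allowed; the hand-in reported no verdict.

| Part | Measured height | Nominal |
|---|---|---|
| Pan rim | 84.1 mm | 84 mm |
| Fine sieve rim | 122.0 mm | 122 mm |
| Coarse sieve rim | 159.9 mm | 160 mm |
| Lid top | 166.4 mm | 166 mm |
| Knob top | 200.3 mm | 200 mm |

- **Alignment:** in the last checks each part's axis was within about 1 mm of the one below, and the stack looks upright.
- **Release:** the gripper is open, about 90 mm above the knob, and touches nothing.
- **Bystanders:** in the final scene picture the amber bottle and tip box look untouched. Only part of the wash bottle is in that picture, and it looks unmoved. I judged this by eye and did not re-measure their positions.
- **Failed or disagreed:** the first two move calls were refused because the rows lacked some keys, so nothing moved. The sieves' measured grip opening was about 1 mm under the 56 mm nominal. Both hung straight and seated fully.

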